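Put the jeweller's bench right after a bump

ROBOT

A 7-joint arm with a two-finger parallel gripper is mounted at the origin on the work surface. World frame = base frame: x ahead of the robot, y to its left, z up, the work surface at z = 0. Lengths are in m, angles in rad, forces in N, time in s.
With the tool pointing down it reaches from about 0.4 to 0.85 m from the base axis. Payload 10.4 kg.
Tool frame: the origin (TCP) lies at the very end of the fingers, on their centre line; the grasp point (between the pads) lies 19 mm behind it; z points along the fingers, y is the line along which they close (so a half turn about z gives the same grasp; the last joint's range is limited). The gripper opens to 87 mm and grips with 3 to 60 N. Pads are 19 mm wide; open, the fingers measure 117 mm over their backs; the gripper's body (75 mm by 190 mm) begins 51 mm behind the grasp point.
Start: joints at [1.124, 0.332, -0.065, 1.46, 0.022, 1.35, -0.088], TCP at [0.257, -0.57, 0.223] pointing down, gripper open.
Joint ranges: [-2.6, 2.6], [-0.5, 2.12], [-1.47, 1.34], [0.16, 2.42], [-1.27, 4.41], [0.06, 2.06], [-2.6, 2.6]. Speed limits (rad/s): [2.22, 2.22, 2.79, 2.79, 3.14, 3.14, 3.14].

INTERFACE

Orientations are given as a unit quaternion [x, y, z, w].
In Python, from bench import read_state, cams, workorder gives the robot as it stands.
- The arm moves only by the shell command python3 -m crank 'ROWS' [FORCE]. ROWS is text: rows parted by semicolons, each of 5 numbers parted by spaces: the shift along the tool's x, y, z scaled (see below), then the turn about the tool's z scaled (see below), then the opening, from -1 (shut) to 1 (fully open). In form: dx dy dz yaw jaw; .... A call has 1 to 10 rows; each row shifts and turns the commanded pose from where the row before left it, along the tool's axes as they then stand; what a row does not reach is not made up. The controller multiplies each number of a shift by 200 mm and each number of a turn by 90 degrees. A row lasts 1/10 s, in which the tool goes at most 50 mm and 8.59 degrees, less where a joint would pass 70% of its speed; a pose out of reach is approached as far as the arm can. A call with a number of a shift or a turn outside -1 to 1 is refused whole. A call with a gripper value outside its range is refused whole. The fingers move at their own pace and stop on an object; FORCE is the grip in N (left out, the last holds). Time passes only in rows, so rows that do not move let the fingers close. It gives the time, the measured TCP pose, the force, the opening and the grip force at its end, in the units of the state.
- read_state(): the state, without advancing time (a new reading comes with each control period).
- cams.camera(name): name is "scene" or "top" or "wrist"; returns a dict with "img" (420x560x3 uint8, blue, green, red), "K" (3x3 intrinsics, pixels), "xyz" and "attitude" of the camera in the world; the wrist camera has in their place "mount" (4x4, takes a point from camera to tool coordinates, whose origin is the TCP and whose axes are the flange's). Camera axes: x right, y down, z forward; pixel columns grow to the right and rows downward; lengths in m; the calibration is good to about 2 mm. A picture is of the moment at which its call begins: read the wrist's pose just before it. There is no depth.
- workorder.close_job(): hands the job in; it is judged then, once.
The state is a dict: "time": time; "joint_positions": joint angles; "joint_vel": joint speeds; "joint_torque": joint torques, N m; "ee_pos": TCP position; "eef_rot": TCP orientation; "ft_force": force on the tool from outside, world axes, zero at the start; "torque": the same for the moment, N m; "width": finger opening in m; "grip_force": force on a finger pad.
Only numpy, scipy, OpenCV 4.12 (cv2) and the standard library are available. Lean on these libraries where they do the work, as an engineer would, in place of code of your own. Each camera call takes 0.05 s, during which the arm holds its last target. There are 200 camera calls.

TASK

Someone has bumped the jeweller's bench. Stand every fallen bottle upright on the pale wooden board, behind its dark steel rail, beside the black-capped bottles that are to stay standing there; then set the magnifier again: swivel it until its white pointer is on the orange mark and tilt the lens head so that it rises 40 degrees above level towards its red ball. Leave the other things on the bench where they are.

Things in the scene. Friction and masses are not known exactly. Their poses are not given: they have to be found in the camera images.
- flask_red: square white plastic bottle with a red round cap, lying on the bench at the start (there are three or four such fallen bottles; absent ones read None). Body 38 x 38 mm in section and 82 mm long, cap 32 mm across from 85 to 105 mm, heavier towards its base, about 150 g. Origin: centre of its base; own x axis runs from the base to the cap (points up when it stands)
- flask_blue: square white plastic bottle with a blue round cap, lying on the bench at the start (there are three or four such fallen bottles; absent ones read None). Body 38 x 38 mm in section and 82 mm long, cap 32 mm across from 85 to 105 mm, heavier towards its base, about 150 g. Origin: centre of its base; own x axis runs from the base to the cap (points up when it stands)
- flask_green: square white plastic bottle with a green round cap, lying on the bench at the start (there are three or four such fallen bottles; absent ones read None). Body 38 x 38 mm in section and 82 mm long, cap 32 mm across from 85 to 105 mm, heavier towards its base, about 150 g. Origin: centre of its base; own x axis runs from the base to the cap (points up when it stands)
- flask_yellow: square white plastic bottle with a yellow round cap, lying on the bench at the start (there are three or four such fallen bottles; absent ones read None). Body 38 x 38 mm in section and 82 mm long, cap 32 mm across from 85 to 105 mm, heavier towards its base, about 150 g. Origin: centre of its base; own x axis runs from the base to the cap (points up when it stands)
- keep_a: square white plastic bottle with a black cap, same size and axes as the fallen ones (38 x 38 x 105 mm, origin at the centre of its base, x from base to cap), standing on the board at the start; it stays standing on the board
- keep_b: square white plastic bottle with a black cap, same size and axes as the fallen ones (38 x 38 x 105 mm, origin at the centre of its base, x from base to cap), standing on the board at the start; it stays standing on the board
- lane: fixed pale wooden bottle board, 116 mm (own x) by 500 mm (own y), floor 12 mm above the bench. Front edge (own -x, robot side): dark steel rail 6 mm thick, top 20 mm above the bench. Far edge: wooden back 6 mm thick, top at 65 mm; ends: wooden cheeks 8 mm thick, top at 65 mm. Clear inside: 104 by 484 mm. Origin: centre of its underside; z up
- mag_base: grey round base of the bench magnifier, 150 mm across, 22 mm high, fixed, with white ticks 10 degrees apart. Origin: centre of its underside, on the swivel axis (vertical)
- mark: orange clip on the rim of the magnifier base, the swivel setting wanted; fixed, differs from start to start. Origin: on the swivel axis at the base's underside; the clip sits 71 mm along its own -x axis, 22 to 30 mm above the bench
- mag_pointer (a point): tip of the white pointer at the foot of the swivelling post, 54 mm from the swivel axis along this frame's own -x, directly below the lens head; 26 mm above the bench. It is on the mark when its -x axis points the same way as the mark's -x axis
- mag_swivel (a joint): swivel of post and lens head about the vertical axis, rad, -0.9 to 0.9, positive anticlockwise seen from above; 0 when the head points along the base's own -x. A friction joint (about 0.25 N m) that stays where left
- mag_tilt (a joint): tilt of the lens head, rad, -0.1 to 1.2: 0 level, positive with its red ball raised. A friction joint (about 0.4 N m) that stays where left; the head is 160 g
- mag_tilt_hinge (a point): tilt hinge, on the swivel axis, 150 mm above the bench; a horizontal axis square to the head
- mag_ball (a point): centre of the red ball handle, 28 mm across, at the free end of the lens head, 165 mm from the tilt hinge, straight out along the head; 10 mm steel stem behind it, then the black lens ring (118 mm across, 19 to 137 mm from the hinge). A finger pinch on the ball can pivot freely
- tin: flat round aluminium tin, 68 mm across, 22 mm high; leave it alone. Origin: centre of its underside
- jar_teal: round jar with a green lid, 72 mm across, 85 mm high, behind the board; leave it alone. Origin: centre of its underside
- caliper: caliper with black slide, 190 mm long, at the left; leave it alone
- hammer: hammer, 240 mm long, at the right; leave it alone
- tin_tall: round aluminium tin, 72 mm across, 50 mm high, near the right end of the board; leave it alone. Origin: centre of its underside
Not all that is in view belongs to the job. What is shaped like the flask_red but pink is not meant.

How it is judged:
On the way, in this order (a step that is already met when the one before it is completed fails the run):
1. every fallen bottle stands upright on the board (angle between each of flask_red, flask_blue, flask_green, flask_yellow's own x axis and vertical below 0.12 rad and x of flask_red in the frame of lane between -0.04 and 0.04 m and y of flask_red in the frame of lane between -0.22 and 0.22 m and z of flask_red in the frame of lane between 0.006 and 0.018 m and x of flask_blue in the frame of lane between -0.04 and 0.04 m and y of flask_blue in the frame of lane between -0.22 and 0.22 m and z of flask_blue in the frame of lane between 0.006 and 0.018 m and x of flask_green in the frame of lane between -0.04 and 0.04 m and y of flask_green in the frame of lane between -0.22 and 0.22 m and z of flask_green in the frame of lane between 0.006 and 0.018 m and x of flask_yellow in the frame of lane between -0.04 and 0.04 m and y of flask_yellow in the frame of lane between -0.22 and 0.22 m and z of flask_yellow in the frame of lane between 0.006 and 0.018 m), for 0.2 s.
2. the magnifier points at the orange mark and is tilted to 40 degrees (angle between the x axis of mag_pointer and the x axis of mark, either way round below 0.08 rad and value of joint mag_tilt between 0.61 and 0.79 rad), for 0.2 s.
At the end, for the whole second after the job is handed in: Fallen and black-capped bottles all stand on the board at rest, cap up within 0.12 rad, base centres within 40 mm of its long centre line and 220 mm of its middle; magnifier pointer within 0.08 rad of the orange mark, head tilted 0.61 to 0.79 rad (35 to 45 degrees) (all of step 1 and all of step 2 and linear speed of each of flask_red, flask_blue, flask_green, flask_yellow, keep_a, keep_b below 0.02 m/s and angle between each of keep_a, keep_b's own x axis and vertical below 0.12 rad and x of keep_a in the frame of lane between -0.04 and 0.04 m and y of keep_a in the frame of lane between -0.22 and 0.22 m and z of keep_a in the frame of lane between 0.006 and 0.018 m and x of keep_b in the frame of lane between -0.04 and 0.04 m and y of keep_b in the frame of lane between -0.22 and 0.22 m and z of keep_b in the frame of lane between 0.006 and 0.018 m); the robot touches nothing.
It fails at once if one of the other things on the bench is shifted by more than 4 cm (distance of any of tin, caliper, hammer, tin_tall, jar_teal from where it was at the start of the episode above 0.04 m).
Of flask_red, flask_blue, flask_green, flask_yellow only 3 to 4 are there at a start; the rules pass over those that are not, and their reading is None.
At some moment in a run one of flask_red, flask_blue, flask_green, flask_yellow may be knocked a few centimetres aside while the robot is not near it.
It also fails if it takes over 210 s, if anything falls off the work surface, if the arm or the gripper's body presses on something with over 40 N, if the wrist force passes 120 N, or if a joint passes its speed limit or range.

## Working session

There is one attempt and no reset: what is moved stays moved. The work goes in short steps, Python scripts to look and compute and a shell command to move; the robot and the scene stay as the last step left them, time stands still between calls to the robot, and variables do not carry over. Pictures are saved under pics/ and viewed, at most 14 in all, crops included, and the job is handed in when it is done.

```bash
ls; mkdir -p pics; python3 - <<'E'
from bench import read_state, cams
import cv2,json
s=read_state();print(s)
for n in ["scene","top"]:
    c=cams.camera(n);cv2.imwrite(f"pics/{n}0.png",c["img"]);print(n,c["K"],c["xyz"],c["attitude"])
c=cams.camera("wrist");print(c["K"],c["mount"])
E
```

```text
pics
{'time': 0.0, 'joint_positions': array([ 1.12439062,  0.33283383, -0.06468474,  1.46094752,  0.02161243,
        1.34985991, -0.08850015]), 'joint_vel': array([ 0.00089191,  0.00170007, -0.00177547, -0.00052836, -0.00063871,
       -0.00066707,  0.00017678]), 'joint_torque': array([ 1.55756078e-05, -6.23250675e+01,  2.46580469e-02, -3.89891124e+01,
       -6.13758015e-02,  3.98618518e-02,  1.49651473e-04]), 'ee_pos': array([ 0.25684922, -0.56937216,  0.22177468]), 'eef_rot': array([ 9.77631276e-01,  2.10325058e-01, -1.80862413e-04, -6.51799377e-04]), 'ft_force': array([-0.19555712,  0.38387655, -0.24868738]), 'torque': array([-0.00551111,  0.03639868,  0.0023689 ]), 'grip_force': 0.0, 'width': 0.0866696101797372}
scene [[388.90855494   0.         281.96444116]
 [  0.         388.90855494 210.96389136]
 [  0.           0.           1.        ]] [ 0.92305208 -0.56041607  1.04040919] [ 0.90232713  0.28788299 -0.10492358 -0.30318341]
top [[521.89429671   0.         276.3602872 ]
 [  0.         521.89429671 206.80202433]
 [  0.           0.           1.        ]] [ 0.11203429 -0.01482889  1.8131661 ] [ 0.72126389 -0.68445838  0.07231065 -0.07788639]
[[375.08839286   0.         278.89738788]
 [  0.         375.08839286 206.37875255]
 [  0.           0.           1.        ]] [[ 7.07687169e-04 -9.68128151e-01 -2.50454352e-01  6.83625492e-02]
 [ 9.99999730e-01  6.35650785e-04  3.68512496e-04  1.14868655e-04]
 [-1.97565816e-04 -2.50454546e-01  9.68128339e-01 -1.62620534e-01]
 [ 0.00000000e+00  0.00000000e+00  0.00000000e+00  1.00000000e+00]]
```

View pics/scene0.png

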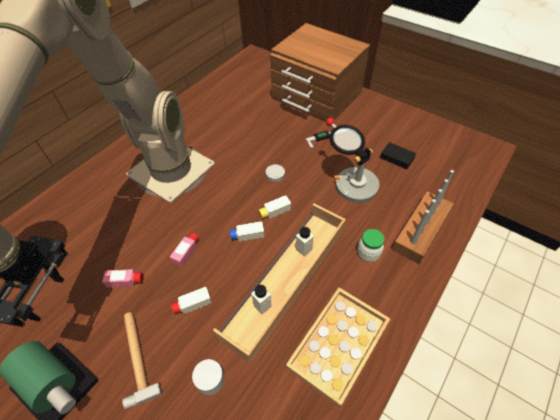

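View pics/top0.png

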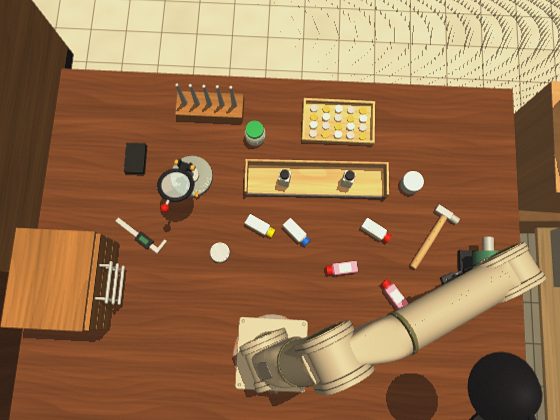

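The three white bottles are the ones meant. In the top view their caps are yellow at (270,232), blue at (304,240) and red at (387,238). The two pink red-capped bottles at (342,268) and (395,293) are decoys. The magnifier ball is at (165,208) and the keepers are at (284,178) and (348,178). Next I'll measure these and take an enlarged crop to confirm.

```bash
cat > h.py <<'E'
import numpy as np, cv2
from scipy.spatial.transform import Rotation as R
from bench import read_state, cams
def get(n):
    s=read_state(); c=cams.camera(n); K=np.array(c["K"])
    if n=="wrist":
        T=np.eye(4);T[:3,:3]=R.from_quat(s["eef_rot"]).as_matrix();T[:3,3]=s["ee_pos"];T=T@np.array(c["mount"])
        return c["img"],K,T[:3,:3],T[:3,3]
    return c["img"],K,R.from_quat(c["attitude"]).as_matrix(),np.array(c["xyz"])
def ray(c,uv): 
    d=c[2]@np.linalg.inv(c[1])@np.array([uv[0],uv[1],1.]); return d/np.linalg.norm(d)
def onz(c,uv,z): d=ray(c,uv); return c[3]+d*(z-c[3][2])/d[2]
def tri(c1,p1,c2,p2):
    A=np.zeros((3,3));b=np.zeros(3)
    for c,p in((c1,p1),(c2,p2)):
        d=ray(c,p);M=np.eye(3)-np.outer(d,d);A+=M;b+=M@c[3]
    return np.linalg.solve(A,b)
def proj(c,X): p=c[1]@c[2].T@(np.array(X)-c[3]); return p[:2]/p[2]
RNG=dict(red=[(0,170,90,5,255,255),(174,170,90,180,255,255)],blue=[(105,120,60,125,255,255)],
 yellow=[(24,150,120,34,255,255)],green=[(45,90,50,85,255,255)],orange=[(9,190,170,19,255,255)],white=[(0,0,150,180,45,255)])
def blobs(img,col,amin=12,top=8):
    h=cv2.cvtColor(img,cv2.COLOR_BGR2HSV);m=0
    for r in RNG[col]: m=m|cv2.inRange(h,r[:3],r[3:])
    n,_,st,ce=cv2.connectedComponentsWithStats(m)
    o=[(st[i,4],ce[i].round(1),st[i,:4]) for i in range(1,n) if st[i,4]>=amin]
    return sorted(o,key=lambda a:-a[0])[:top],m
E
python3 - <<'E'
from h import *
for n in["top","scene"]:
    c=get(n)
    for col in["red","blue","yellow","green","orange","white"]:
        print(n,col,[(int(a),*ce,*onz(c,ce,0.02)[:2].round(3)) for a,ce,b in blobs(c[0],col,10 if col!="white" else 60)[0]])
c=get("top")[0]
a=cv2.resize(c[140:310,150:430],None,fx=2.8,fy=2.8,interpolation=cv2.INTER_CUBIC)
cv2.imwrite("pics/crop1.png",a)
c=get("scene")[0]
a=cv2.resize(c[100:350,90:400],None,fx=2.4,fy=2.4,interpolation=cv2.INTER_CUBIC)
cv2.imwrite("pics/crop2.png",a)
E
```

```text
top red [(62, np.float64(164.3), np.float64(207.6), np.float64(0.476), np.float64(0.403)), (60, np.float64(329.0), np.float64(269.9), np.float64(0.288), np.float64(-0.182)), (53, np.float64(385.6), np.float64(283.3), np.float64(0.252), np.float64(-0.376)), (50, np.float64(386.8), np.float64(237.5), np.float64(0.41), np.float64(-0.379))]
top blue [(49, np.float64(305.2), np.float64(241.1), np.float64(0.383), np.float64(-0.097))]
top yellow [(39, np.float64(270.8), np.float64(231.5), np.float64(0.41), np.float64(0.024)), (36, np.float64(362.9), np.float64(109.8), np.float64(0.878), np.float64(-0.288)), (36, np.float64(337.9), np.float64(125.6), np.float64(0.812), np.float64(-0.198)), (36, np.float64(362.3), np.float64(135.4), np.float64(0.779), np.float64(-0.287)), (34, np.float64(313.5), np.float64(116.0), np.float64(0.845), np.float64(-0.108)), (34, np.float64(350.4), np.float64(117.7), np.float64(0.845), np.float64(-0.243)), (33, np.float64(326.0), np.float64(108.2), np.float64(0.878), np.float64(-0.153)), (33, np.float64(325.2), np.float64(133.7), np.float64(0.779), np.float64(-0.1
[... 1745 characters left out ...]
))]
scene orange []
scene white [(5762, np.float64(502.7), np.float64(26.2), np.float64(0.686), np.float64(1.677)), (1299, np.float64(428.5), np.float64(366.2), np.float64(1.045), np.float64(-0.123)), (822, np.float64(402.4), np.float64(404.0), np.float64(1.029), np.float64(-0.241)), (756, np.float64(358.9), np.float64(185.6), np.float64(0.609), np.float64(0.308)), (717, np.float64(206.9), np.float64(374.9), np.float64(0.603), np.float64(-0.463)), (680, np.float64(485.5), np.float64(245.3), np.float64(1.044), np.float64(0.316)), (492, np.float64(468.3), np.float64(271.7), np.float64(1.033), np.float64(0.196)), (460, np.float64(346.8), np.float64(138.8), np.float64(0.456), np.float64(0.491))]
```

View pics/crop1.png

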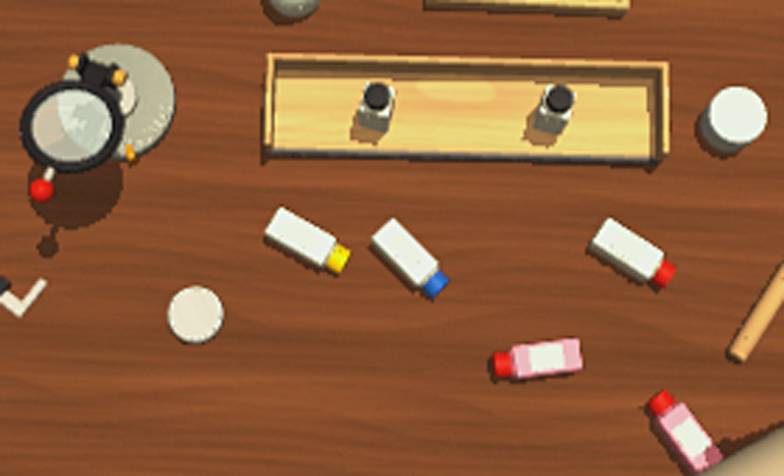

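View pics/crop2.png

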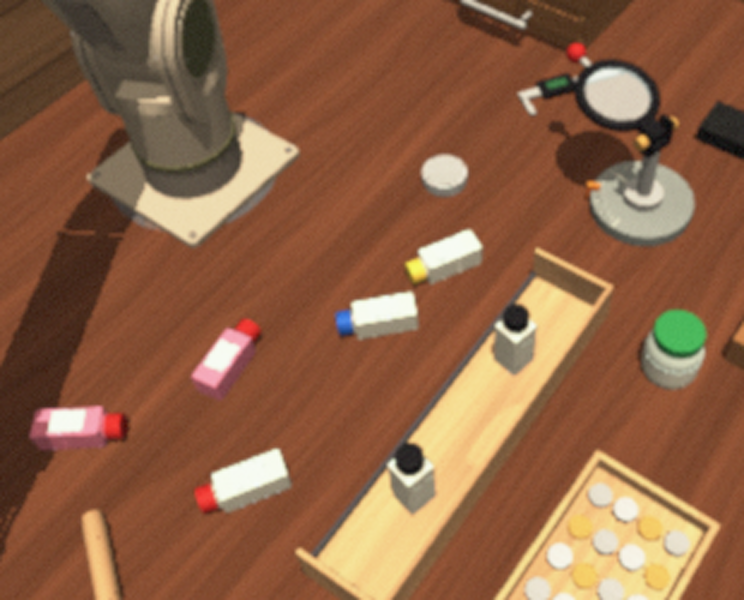

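The crops confirm it: three white bottles (yellow, blue and red caps) and two pink decoys. The orange clip shows in the top crop at (130,152), which is full-image (196,194). It appears in the scene crop at (594,185), full-image (337,177). Now the geometry.

```bash
python3 - <<'E'
from h import *
t=get("top");s=get("scene")
print("ball",tri(t,(164.3,207.6),s,(329.3,121)).round(4))
print("markclip",tri(t,(196.4,194.3),s,(337.5,177)).round(4),onz(t,(196.4,194.3),.026),onz(s,(337.5,177),.026))
f=lambda x,y:(150+x/2.8,140+y/2.8)
g=lambda x,y:(90+x/2.4,100+y/2.4)
for n,p,z in[("bl",(266,54),.065),("br",(669,64),.065),("fl",(263,155),.02),("fr",(660,166),.02)]:print(n,onz(t,f(*p),z).round(3))
for n,p,q in[("ka",(377,97),(515,318)),("kb",(559,100),(409,460))]:print(n,tri(t,f(*p),s,g(*q)).round(3))
# grey base ellipse: fit from low-sat grey in scene & top
for n,c,box in(("top",t,(165,145,225,205)),("scene",s,(325,160,390,208))):
    h=cv2.cvtColor(c[0],cv2.COLOR_BGR2HSV);m=cv2.inRange(h,(0,0,70),(180,70,255))
    k=np.zeros_like(m);k[box[1]:box[3],box[0]:box[2]]=m[box[1]:box[3],box[0]:box[2]]
    cs=cv2.findContours(k,0,1)[0];q=max(cs,key=cv2.contourArea)
    P=np.array([onz(c,p[0],.022)[:2] for p in q]); print(n,cv2.minEnclosingCircle(P.astype(np.float32)),P.min(0),P.max(0))
for col,capt in(("red",(386.8,237.5)),("blue",(305.2,241.1)),("yellow",(270.8,231.5))):
    c=t;h=cv2.cvtColor(c[0],cv2.COLOR_BGR2HSV)
    m=blobs(c[0],"white")[1];n,l,st,ce=cv2.connectedComponentsWithStats(m)
    i=min(range(1,n),key=lambda i:np.linalg.norm(ce[i]-capt) if 150<st[i,4]<400 else 1e9)
    b=onz(c,ce[i],.036);a=onz(c,capt,.022);d=a-b
    print(col,a.round(3),b.round(3),"len",np.linalg.norm(d).round(3),"ang",np.degrees(np.arctan2(d[1],d[0])).round(1))
print(read_state()["ee_pos"],read_state()["time"])
E
```

```text
ball [0.441  0.3634 0.1865]
markclip [0.5292 0.2944 0.0254] [0.52804447 0.29330259 0.026     ] [0.53030254 0.29512717 0.026     ]
bl [0.653 0.128 0.065]
br [ 0.666 -0.375  0.065]
fl [0.534 0.126 0.02 ]
fr [ 0.546 -0.374  0.02 ]
ka [ 0.594 -0.013  0.105]
kb [ 0.602 -0.234  0.102]
top ((0.5957226157188416, 0.319012314081192), 0.07540135085582733) [0.52201755 0.24394194] [0.66980328 0.36017912]
scene ((0.5992751121520996, 0.3202207684516907), 0.09004005044698715) [0.52329062 0.23063727] [0.67280505 0.4058313 ]
red [ 0.41  -0.378  0.022] [ 0.438 -0.331  0.036] len 0.057 ang -121.2
blue [ 0.382 -0.096  0.022] [ 0.419 -0.056  0.036] len 0.056 ang -132.7
yellow [0.41  0.024 0.022] [0.432 0.073 0.036] len 0.055 ang -114.4
[ 0.25704037 -0.56968111  0.2225125 ] 0.45
```

```bash
cat > plan.py <<'E'
import sys
from h import *
def plan(tgt,yang=None):
    "tgt world TCP; yang: wanted closing-axis angle deg (mod 180)"
    s=read_state();M=R.from_quat(s["eef_rot"]).as_matrix();p=np.array(s["ee_pos"])
    d=M.T@(np.array(tgt)-p)/0.2
    cur=np.degrees(np.arctan2(M[1,1],M[0,1])); y=0
    if yang is not None: y=-((yang-cur+90)%180-90)/90
    print("t",round(s["time"],2),"at",p.round(4),"yang",cur.round(1),"w",round(s["width"],4),"F",np.round(s["ft_force"],1),"j7",s["joint_positions"][6].round(2))
    print(" shift units",d.round(4),"yaw units",round(y,4),"err mm",round(200*np.linalg.norm(d),1))
if __name__=="__main__":
    a=[float(v) for v in sys.argv[1:]];plan(a[:3],a[3] if len(a)>3 else None)
E
python3 plan.py 0.41 -0.378 0.18 -31.2
```

```text
t 0.45 at [ 0.257  -0.5697  0.2225] yang -65.7 w 0.0868 F [ 0.1 -0.2  0.8] j7 -0.09
 shift units [ 1.0913 -0.559   0.2126] yaw units -0.3835 err mm 248.9
```

```bash
python3 -m crank '0.137 -0.07 0.0266 0 1;0.137 -0.07 0.0266 0 1;0.137 -0.07 0.0266 0 1;0.137 -0.07 0.0266 0 1;0.137 -0.07 0.0266 0 1;0.136 -0.07 0.0266 0 1;0.136 -0.07 0.0266 0 1;0.136 -0.07 0.0266 0 1' 5 && python3 -m crank '0 0 0 -0.077 1;0 0 0 -0.077 1;0 0 0 -0.077 1;0 0 0 -0.077 1;0 0 0 -0.076 1;0 0 0 0 1;0 0 0 0 1'
python3 - <<'E'
from h import *
c=get("wrist");cv2.imwrite("pics/w1.png",c[0])
for col in("red","white"):print([(int(a),ce,onz(c,ce,.03 if col=="red" else .038).round(4)) for a,ce,b in blobs(c[0],col,200)[0]])
E
python3 plan.py 0.41 -0.378 0.002 -31.2
```

```text
time: 1.25
ee_pos: [0.4109, -0.3767, 0.18]
eef_rot: [0.978, 0.21, 0.0, 0.0]
ft_force: [0.7, 0.2, 0.4]
width: 0.0868
grip_force: 0.0
time: 1.95
ee_pos: [0.4102, -0.3778, 0.18]
eef_rot: [0.872, 0.49, 0.0, 0.0]
ft_force: [0.1, 0.4, -0.4]
width: 0.0869
grip_force: 0.0
[(1077, array([17.9, 59.3]), array([ 0.2913, -0.1812,  0.03  ])), (809, array([278.5, 193.4]), array([ 0.4096, -0.3788,  0.03  ]))]
[(3673, array([537.6, 161. ]), array([ 0.6046, -0.4638,  0.038 ])), (3058, array([277.6, 108.3]), array([ 0.4455, -0.3184,  0.038 ])), (762, array([ 54.6, 100.7]), array([ 0.2995, -0.2229,  0.038 ]))]
t 2.0 at [ 0.4102 -0.3778  0.18  ] yang -31.4 w 0.0867 F [0.4 0.6 0.1] j7 0.06
 shift units [-1.500e-03 -5.000e-04  8.902e-01] yaw units -0.0017 err mm 178.0
```

View pics/w1.png

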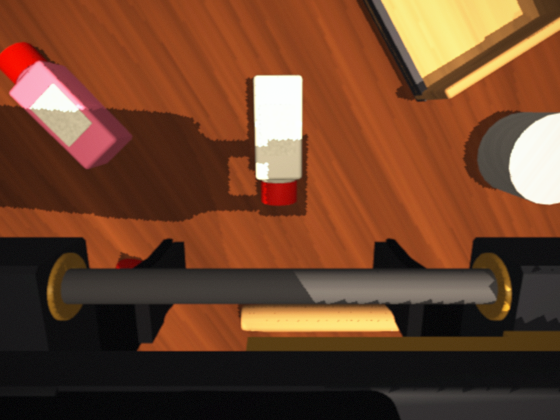

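Looking down, the red cap is centred at (278,193) and its body axis lies along column 278, so the fingers are aligned. Next: descend, grip lightly and lift.

```bash
python3 -m crank '0 0 0.12 0 1;0 0 0.12 0 1;0 0 0.12 0 1;0 0 0.12 0 1;0 0 0.12 0 1;0 0 0.12 0 1;0 0 0.1 0 1;0 0 0.06 0 1;0 0 0 0 1' 5 && python3 -m crank '0 0 0 0 -1;0 0 0 0 -1;0 0 0 0 -1;0 0 0 0 -1;0 0 0 0 -1;0 0 0 0 -1;0 0 0 0 -1;0 0 0 0 -1;0 0 0 0 -1;0 0 0 0 -1' 5 && python3 -m crank '0 0 -0.05 0 -1;0 0 -0.08 0 -1;0 0 -0.1 0 -1;0 0 -0.1 0 -1;0 0 -0.1 0 -1;0 0 -0.1 0 -1;0 0 -0.1 0 -1;0 0 -0.1 0 -1;0 0 -0.1 0 -1;0 0 0 0 -1' 5
python3 - <<'E'
from h import *
c=get("scene");cv2.imwrite("pics/s1.png",c[0])
E
python3 plan.py 0.45 -0.31 0.17 1.4
```

```text
time: 2.9
ee_pos: [0.4095, -0.377, 0.0026]
eef_rot: [0.871, 0.491, -0.0, -0.001]
ft_force: [-0.0, -0.0, -0.4]
width: 0.0873
grip_force: 0.0
time: 3.9
ee_pos: [0.4102, -0.3777, 0.004]
eef_rot: [0.871, 0.491, -0.0, -0.0]
ft_force: [0.4, -0.4, 0.5]
width: 0.0322
grip_force: 5.0
time: 4.9
ee_pos: [0.4114, -0.3786, 0.1732]
eef_rot: [0.871, 0.491, 0.001, 0.002]
ft_force: [0.4, 0.4, -0.8]
width: 0.0316
grip_force: 5.0
t 4.95 at [ 0.4108 -0.3781  0.1713] yang -31.2 w 0.0315 F [ 0.1 -0.2 -2. ] j7 0.07
 shift units [ 0.3929 -0.0082  0.0064] yaw units -0.3617 err mm 78.6
```

View pics/s1.png

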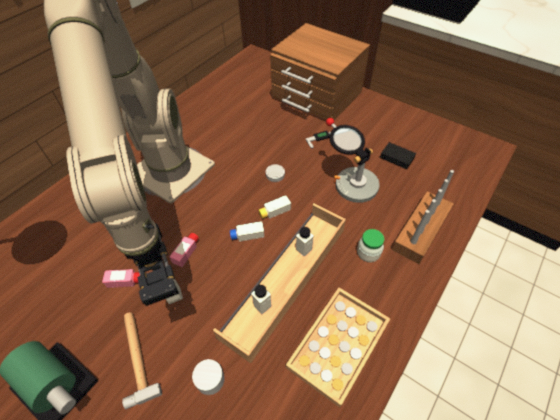

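```bash
python3 -m crank '0.1 0 0 0 -1;0.1 0 0 0 -1;0.1 0 0 0 -1;0.093 -0.008 0 0 -1;0 0 0 -0.072 -1;0 0 0 -0.072 -1;0 0 0 -0.072 -1;0 0 0 -0.072 -1;0 0 0 -0.073 -1;0 0 0 0 -1'
python3 - <<'E'
from h import *
c=get("wrist");d=get("scene");cv2.imwrite("pics/w2.png",np.hstack([c[0][:,::1][60:420,100:460],cv2.resize(d[0][180:360,100:280],None,fx=2,fy=2)]))
E
python3 plan.py 0.604 -0.31 0.17 1.4
```

```text
time: 5.95
ee_pos: [0.4489, -0.3093, 0.1688]
eef_rot: [0.698, 0.716, -0.0, -0.001]
ft_force: [-0.8, 0.1, -1.8]
width: 0.0316
grip_force: 5.0
t 6.05 at [ 0.4491 -0.3094  0.1692] yang 1.1 w 0.0321 F [-0.7  0.  -1.8] j7 0.47
 shift units [-0.0182  0.7743 -0.0049] yaw units -0.0029 err mm 154.9
```

View pics/w2.png

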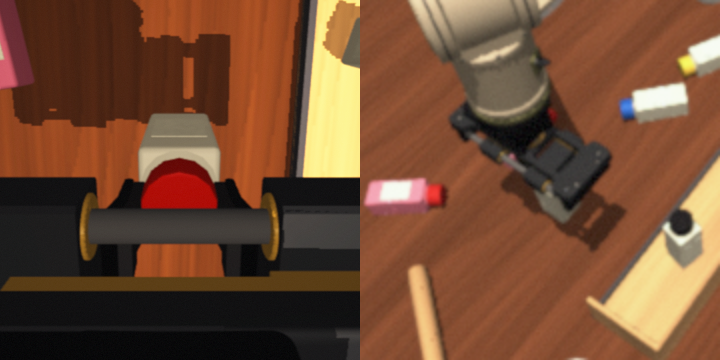

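```bash
python3 - <<'E'
from h import *
c=cams.camera("wrist");m=np.linalg.inv(np.array(c["mount"]));K=np.array(c["K"])
for a in (0,10,20,30):
    r=np.radians(a);ax=np.array([np.sin(r),0,np.cos(r)]);ex=np.array([np.cos(r),0,-np.sin(r)])
    g=np.array([0,0,-.019])
    for s,e in((13,19),(95,19),(95,-19),(-10,16)):
        q=m@np.r_[g+ax*s/1000+ex*e/1000,1];p=K@q[:3];print(a,s,e,(p[:2]/p[2]-[100,60]).round(0))
E
```

```text
0 13 19 [178. 165.]
0 95 19 [178. 127.]
0 95 -19 [178. 183.]
0 -10 16 [178. 191.]
10 13 19 [178. 163.]
10 95 19 [178. 104.]
10 95 -19 [178. 158.]
10 -10 16 [178. 198.]
20 13 19 [178. 163.]
20 95 19 [178.  80.]
20 95 -19 [178. 134.]
20 -10 16 [178. 207.]
30 13 19 [178. 164.]
30 95 19 [178.  57.]
30 95 -19 [178. 110.]
30 -10 16 [178. 216.]
```

Red now hangs nearly upright from its cap, with about 6° of residual tilt. Next: carry it over the rail and lower it.

```bash
python3 -m crank '0 0.08 0 0 -1;-0.004 0.13 0 0 -1;-0.004 0.13 0 0 -1;-0.005 0.13 0 0 -1;-0.005 0.13 0 0 -1;0 0.1 0 0 -1;0 0.075 0 0 -1;0 0 0 0 -1;0 0 0 0 -1' && python3 -m crank '0 0 0.08 0 -1;0 0 0.1 0 -1;0 0 0.1 0 -1;0 0 0.06 0 -1;0 0 0.03 0 -1;0 0 0 0 -1;0 0 0 0 -1'
python3 - <<'E'
from h import *
c=get("wrist");d=get("scene");cv2.imwrite("pics/w3.png",np.hstack([c[0][60:420,100:460],cv2.resize(d[0][220:400,160:340],None,fx=2,fy=2)]))
E
python3 plan.py 0.604 -0.31 0.088 1.4
```

```text
time: 7.0
ee_pos: [0.6041, -0.3095, 0.1694]
eef_rot: [0.699, 0.715, -0.0, -0.0]
ft_force: [-0.7, 0.7, -1.4]
width: 0.032
grip_force: 5.0
time: 7.7
ee_pos: [0.6047, -0.3099, 0.0965]
eef_rot: [0.699, 0.715, 0.0, 0.0]
ft_force: [0.6, 0.0, -1.9]
width: 0.0317
grip_force: 6.0
t 7.8 at [ 0.6048 -0.3099  0.0965] yang 1.3 w 0.0316 F [ 0.9  0.3 -2. ] j7 0.29
 shift units [-0.0006 -0.0039  0.0426] yaw units -0.0009 err mm 8.6
```

View pics/w3.png

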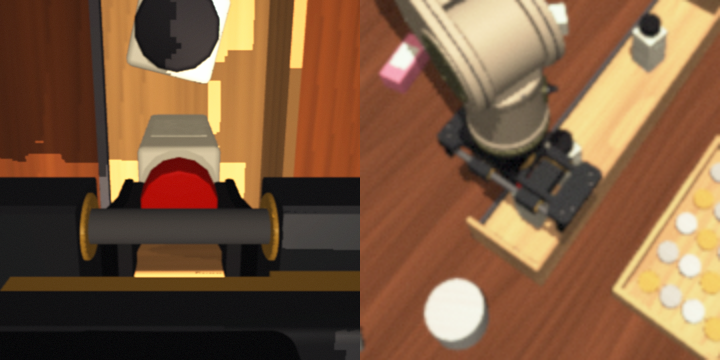

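The red bottle is over the board behind the rail, clear of keep_b. Now I'll set it down gently.

```bash
python3 -m crank '0 0 0.015 0 -1;0 0 0.01 0 -1;0 0 0 0 -1' && python3 -m crank '0 0 0.01 0 -1;0 0 0 0 -1;0 0 0.007 0 -1;0 0 0 0 -1' && python3 plan.py 0.604 -0.31 0.088 1.4
```

```text
time: 8.1
ee_pos: [0.6057, -0.31, 0.0946]
eef_rot: [0.699, 0.715, 0.0, 0.002]
ft_force: [-6.4, 3.5, 20.7]
width: 0.0318
grip_force: 14.1
time: 8.5
ee_pos: [0.6066, -0.3109, 0.0944]
eef_rot: [0.699, 0.715, 0.001, 0.003]
ft_force: [-12.5, 3.8, 39.1]
width: 0.0327
grip_force: 21.1
t 8.5 at [ 0.6066 -0.3109  0.0944] yang 1.3 w 0.0327 F [-12.5   3.8  39.1] j7 0.29
 shift units [ 0.005  -0.0129  0.0322] yaw units -0.0012 err mm 7.0
```

```bash
python3 -m crank '0 0 -0.027 0 -1;0 0 0 0 -1;0 0 0 0 -0.5;0 0 0 0 -0.2;0 0 0 0 0;0 0 0 0 0.2;0 0 0 0 0.5;0 0 0 0 0.5' && python3 -m crank '0 0 -0.05 0 0.6;0 0 -0.1 0 1;0 0 -0.12 0 1;0 0 -0.12 0 1;0 0 -0.12 0 1;0 0 -0.12 0 1;0 0 0 0 1'
python3 - <<'E'
from h import *
c=get("wrist");d=get("scene");cv2.imwrite("pics/w4.png",np.hstack([cv2.resize(c[0],(480,360)),cv2.resize(d[0][220:400,160:320],None,fx=2,fy=2)]))
t=get("top")
for col,n in(("blue","top"),("yellow","top"),("red","scene"),("red","top")):
    q=t if n=="top" else d
    print(n,col,[(ce,onz(q,ce,.022).round(3)[:2],onz(q,ce,.112).round(3)[:2]) for a,ce,b in blobs(q[0],col,20,4)[0]])
E
python3 plan.py 0.41 0.024 0.2 -24.4;python3 plan.py 0.384 -0.096 0.2 -42.7
```

```text
time: 9.3
ee_pos: [0.6053, -0.3095, 0.0935]
eef_rot: [0.699, 0.715, 0.0, 0.001]
ft_force: [0.8, 0.3, 0.9]
width: 0.059
grip_force: 0.0
time: 10.0
ee_pos: [0.606, -0.3101, 0.2232]
eef_rot: [0.699, 0.715, 0.001, 0.003]
ft_force: [-0.8, 0.2, -0.3]
width: 0.0867
grip_force: 0.0
top blue [(array([305.3, 241.1]), array([ 0.382, -0.097]), array([ 0.369, -0.093]))]
top yellow [(array([270.8, 231.5]), array([0.41 , 0.024]), array([0.395, 0.022])), (array([337.9, 125.6]), array([ 0.812, -0.198]), array([ 0.776, -0.189])), (array([362.9, 109.9]), array([ 0.877, -0.287]), array([ 0.839, -0.274])), (array([313.5, 116. ]), array([ 0.844, -0.108]), array([ 0.807, -0.103]))]
scene red [(array([244.5, 311.6]), array([ 0.575, -0.279]), array([ 0.606, -0.304])), (array([137.5, 277. ]), array([ 0.251, -0.378]), array([ 0.311, -0.394])), (array([193.4, 236.1]), array([ 0.286, -0.178]), array([ 0.342, -0.212])), (array([329.3, 121. ]), array([0.347, 0.54 ]), array([0.398, 0.443]))]
top red [(array([164.3, 207.5]), array([0.476, 0.403]), array([0.457, 0.382])), (array([385.6, 283.4]), array([ 0.252, -0.375]), array([ 0.245, -0.357])), (array([329. , 268.4]), array([ 0.293, -0.182]), array([ 0.283, -0.173])), (array([367., 174.]), array([ 0.635, -0.306]), array([ 0.608, -0.292]))]
t 10.15 at [ 0.6042 -0.3096  0.2184] yang 1.3 w 0.0867 F [-0.9  0.  -0.1] j7 0.32
 shift units [ 1.6901 -0.9321  0.093 ] yaw units 0.2859 err mm 386.5
t 10.15 at [ 0.6042 -0.3096  0.2184] yang 1.3 w 0.0867 F [-0.9  0.  -0.1] j7 0.32
 shift units [ 1.0933 -1.076   0.093 ] yaw units 0.4893 err mm 307.4
```

View pics/w4.png

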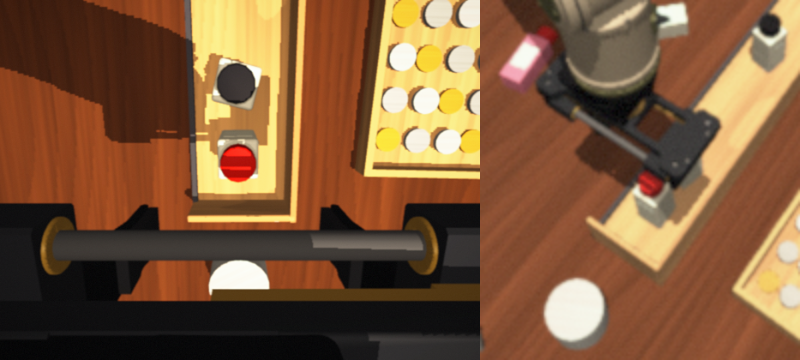

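Red stands upright on the board beside keep_b. Next is blue.

```bash
python3 -m crank '0.121 -0.12 0.01 0 1;0.121 -0.12 0.01 0 1;0.121 -0.12 0.01 0 1;0.121 -0.12 0.01 0 1;0.121 -0.12 0.01 0 1;0.122 -0.12 0.01 0 1;0.122 -0.119 0.01 0 1;0.122 -0.119 0.01 0 1;0.122 -0.119 0.01 0 1' && python3 -m crank '0 0 0 0.082 1;0 0 0 0.082 1;0 0 0 0.082 1;0 0 0 0.082 1;0 0 0 0.081 1;0 0 0 0.081 1;0 0 0 0 1;0 0 0 0 1'
python3 - <<'E'
from h import *
c=get("wrist")
for col in("blue","white"):print([(int(a),ce,onz(c,ce,.03 if col=="blue" else .038).round(4)) for a,ce,b in blobs(c[0],col,200)[0]])
E
python3 plan.py 0.384 -0.096 0.002 -42.7
```

```text
time: 11.05
ee_pos: [0.3824, -0.0952, 0.1998]
eef_rot: [0.699, 0.715, -0.0, -0.001]
ft_force: [-0.0, 0.3, 0.2]
width: 0.087
grip_force: 0.0
time: 11.85
ee_pos: [0.3837, -0.0961, 0.2004]
eef_rot: [0.916, 0.402, -0.0, -0.0]
ft_force: [0.9, -0.3, -0.3]
width: 0.0871
grip_force: 0.0
[(672, array([278.9, 189.1]), array([ 0.3826, -0.0975,  0.03  ]))]
[(3197, array([279.3, 115.2]), array([ 0.4269, -0.0497,  0.038 ])), (2163, array([187.4,  22.4]), array([0.4215, 0.0525, 0.038 ]))]
t 11.9 at [ 0.3838 -0.0961  0.2005] yang -42.6 w 0.0867 F [ 0.1 -0.1  0.1] j7 -0.51
 shift units [1.400e-03 9.000e-04 9.927e-01] yaw units 0.0014 err mm 198.5
```

```bash
python3 -m crank '0.01 0 0.13 0 1;0 0 0.13 0 1;0 0 0.13 0 1;0 0 0.13 0 1;0 0 0.13 0 1;0 0 0.13 0 1;0 0 0.12 0 1;0 0 0.06 0 1;0 0 0.03 0 1;0 0 0 0 1' 5 && python3 -m crank '0 0 0 0 -1;0 0 0 0 -1;0 0 0 0 -1;0 0 0 0 -1;0 0 0 0 -1;0 0 0 0 -1;0 0 0 0 -1;0 0 0 0 -1;0 0 0 0 -1;0 0 0 0 -1' 5 && python3 -m crank '0 0 -0.05 0 -1;0 0 -0.08 0 -1;0 0 -0.1 0 -1;0 0 -0.1 0 -1;0 0 -0.1 0 -1;0 0 -0.1 0 -1;0 0 -0.1 0 -1;0 0 -0.1 0 -1;0 0 -0.1 0 -1;0 0 0 0 -1' 5
python3 plan.py 0.45 -0.124 0.175 1.4;python3 -c "
from h import *
c=get('wrist')
print([(ce,b) for a,ce,b in blobs(c[0],'blue',100)[0]],[(ce,b) for a,ce,b in blobs(c[0],'yellow',100)[0]])"
```

```text
time: 12.9
ee_pos: [0.3855, -0.0945, 0.0029]
eef_rot: [0.916, 0.401, -0.0, -0.0]
ft_force: [0.4, -0.1, -0.6]
width: 0.0871
grip_force: 0.0
time: 13.9
ee_pos: [0.3855, -0.0947, 0.003]
eef_rot: [0.916, 0.401, -0.0, -0.0]
ft_force: [-0.5, 0.6, 0.6]
width: 0.0316
grip_force: 5.0
time: 14.9
ee_pos: [0.3868, -0.0947, 0.1716]
eef_rot: [0.916, 0.401, 0.002, 0.002]
ft_force: [-0.1, 0.1, -1.7]
width: 0.0319
grip_force: 7.0
t 14.9 at [ 0.3868 -0.0947  0.1716] yang -42.7 w 0.0319 F [-0.1  0.1 -1.7] j7 -0.54
 shift units [ 0.1069  0.3314 -0.0155] yaw units -0.4905 err mm 69.7
[(array([278.6, 310.2]), array([244, 304,  71,  16], dtype=int32))] [(array([194.1,  63.3]), array([177,  48,  35,  32], dtype=int32))]
```

```bash
python3 -m crank '0.027 0.083 0 0 -1;0.027 0.083 0 0 -1;0.027 0.083 0 0 -1;0.027 0.083 0 0 -1' && python3 -m crank '0 0 0 -0.082 -1;0 0 0 -0.082 -1;0 0 0 -0.082 -1;0 0 0 -0.082 -1;0 0 0 -0.082 -1;0 0 0 -0.081 -1;0 0 0 0 -1;0 0 0 0 -1'
python3 - <<'E'
from h import *
c=get("wrist");d=get("scene");cv2.imwrite("pics/w5.png",np.hstack([c[0][60:420,100:460],cv2.resize(d[0][160:340,140:320],None,fx=2,fy=2)]))
E
python3 plan.py 0.60 -0.124 0.175 1.4
```

```text
time: 15.35
ee_pos: [0.4488, -0.1239, 0.1677]
eef_rot: [0.916, 0.401, -0.001, -0.001]
ft_force: [0.4, 0.3, -2.3]
width: 0.0319
grip_force: 6.8
time: 16.15
ee_pos: [0.4485, -0.1237, 0.1683]
eef_rot: [0.7, 0.715, -0.0, -0.001]
ft_force: [0.2, -0.8, -1.6]
width: 0.0315
grip_force: 7.0
t 16.25 at [ 0.4487 -0.1238  0.1686] yang 1.3 w 0.0317 F [ 0.8 -0.5 -1.4] j7 0.17
 shift units [-0.0178  0.7562 -0.0324] yaw units -0.0016 err mm 151.4
```

View pics/w5.png

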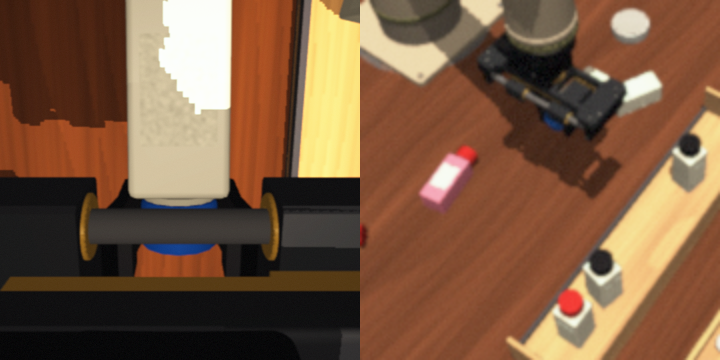

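Blue stayed horizontal, with its body pointing along tool +x. I'll go lower, drop the grip to 3 N and jerk it so that it swings down.

```bash
python3 -m crank '0 0 0.1 0 -1;0 0 0.1 0 -1;0 0 0.05 0 -1;0 0 0 0 -1;0 0 -0.05 0 -1;0 0 0 0 -1;0 0 0 0 -1' 3
python3 - <<'E'
from h import *
c=get("wrist")
print([(ce,b) for a,ce,b in blobs(c[0],'blue',50)[0]],[(ce,b) for a,ce,b in blobs(c[0],'white',1000)[0]],read_state()["width"])
E
```

```text
time: 16.95
ee_pos: [0.4497, -0.1239, 0.1302]
eef_rot: [0.698, 0.716, 0.0, 0.001]
ft_force: [-0.3, 1.3, -2.1]
width: 0.0319
grip_force: 3.0
[(array([278.6, 242.4]), array([243, 210,  73,  59], dtype=int32))] [] 0.03162529730781073
```

Blue swung upright: its cap now shows at rows 210–269, as red's did. Carry it to the middle slot.

```bash
python3 -m crank '0 0 -0.05 0 -1;0 0 -0.1 0 -1;0 0 0 0 -1;-0.004 0.07 0 0 -1;-0.004 0.12 0 0 -1;-0.004 0.13 0 0 -1;-0.004 0.13 0 0 -1;0 0.13 0 0 -1;0 0.11 0 0 -1;0 0.06 0 0 -1' 3 && python3 -m crank '0 0 0 0 -1;0 0 0.08 0 -1;0 0 0.08 0 -1;0 0 0.08 0 -1;0 0 0.05 0 -1;0 0 0.02 0 -1;0 0 0 0 -1;0 0 0 0 -1' 3
python3 plan.py 0.60 -0.124 0.095 1.4
python3 - <<'E'
from h import *
c=get("wrist")
print([(ce,b) for a,ce,b in blobs(c[0],'blue',50)[0]])
E
```

```text
time: 18.0
ee_pos: [0.6002, -0.123, 0.1582]
eef_rot: [0.698, 0.716, 0.0, -0.0]
ft_force: [-0.2, -0.6, -1.5]
width: 0.0313
grip_force: 3.0
time: 18.8
ee_pos: [0.5987, -0.1234, 0.097]
eef_rot: [0.698, 0.716, -0.0, -0.0]
ft_force: [0.6, 0.3, -1.1]
width: 0.0319
grip_force: 3.0
t 18.8 at [ 0.5987 -0.1234  0.097 ] yang 1.4 w 0.0319 F [ 0.6  0.3 -1.1] j7 -0.05
 shift units [-0.0033  0.0064  0.0099] yaw units 0.0003 err mm 2.4
[(array([278.7, 247.4]), array([241, 219,  76,  50], dtype=int32))]
```

```bash
python3 -m crank '0 0 0.01 0 -1;0 0 0 0 -1;0 0 0.005 0 -1;0 0 0 0 -1' 3 && python3 -m crank '0 0 0.005 0 -1;0 0 0 0 -1;0 0 0.01 0 -1;0 0 0 0 -1' 3
```

```text
time: 19.25
ee_pos: [0.5993, -0.1235, 0.0946]
eef_rot: [0.698, 0.716, 0.0, 0.0]
ft_force: [-0.5, 0.9, 4.4]
width: 0.0321
grip_force: 4.7
time: 19.65
ee_pos: [0.6001, -0.1236, 0.0943]
eef_rot: [0.698, 0.716, 0.0, 0.002]
ft_force: [-7.4, 1.2, 26.9]
width: 0.032
grip_force: 15.7
```

Contact at the same height as red, so it is resting on the floor. Release and look.

```bash
python3 -m crank '0 0 -0.016 0 -1;0 0 0 0 -1;0 0 0 0 -0.5;0 0 0 0 -0.2;0 0 0 0 0;0 0 0 0 0.2;0 0 0 0 0.5;0 0 0 0 0.5' && python3 -m crank '0 0 -0.05 0 0.6;0 0 -0.1 0 1;0 0 -0.12 0 1;0 0 -0.12 0 1;0 0 -0.12 0 1;0 0 0 0 1;0 0 0 0 1'
python3 - <<'E'
from h import *
t=get("top");d=get("scene")
for col in("red","blue","yellow"):
    a=[b[1] for b in blobs(t[0],col,15,6)[0]];e=[b[1] for b in blobs(d[0],col,15,6)[0]]
    for p in a:
        for q in e:
            X=tri(t,p,d,q)
            if np.linalg.norm(proj(t,X)-p)<2.5 and -0.01<X[2]<.2: print(col,X.round(3))
c=t
print([(ce,onz(c,ce,.036).round(3)) for a,ce,b in blobs(c[0],"white",150)[0]],[(ce,onz(c,ce,.022).round(3)) for a,ce,b in blobs(c[0],"yellow",15,20)[0] if ce[1]>200])
E
python3 plan.py 0.41 0.024 0.2 -24.4
```

```text
time: 20.45
ee_pos: [0.5986, -0.1234, 0.0937]
eef_rot: [0.698, 0.716, -0.0, -0.0]
ft_force: [0.2, -0.1, 0.5]
width: 0.0591
grip_force: 0.0
time: 21.15
ee_pos: [0.599, -0.1233, 0.1967]
eef_rot: [0.698, 0.716, 0.0, 0.0]
ft_force: [-0.6, -0.2, -0.5]
width: 0.0869
grip_force: 0.0
red [ 0.606 -0.3    0.11 ]
red [0.441 0.363 0.186]
red [ 0.251 -0.377  0.021]
[(array([177.8, 184.2]), array([0.559, 0.36 , 0.036])), (array([413. , 180.6]), array([ 0.615, -0.466,  0.036])), (array([219.4, 251.8]), array([0.328, 0.196, 0.036])), (array([257.1, 223.8]), array([0.432, 0.073, 0.036]))] [(array([270.8, 231.6]), array([0.41 , 0.024, 0.022]))]
t 21.25 at [ 0.5984 -0.1234  0.1953] yang 1.4 w 0.0866 F [0.5 0.4 0.8] j7 -0.01
 shift units [ 0.76   -0.9234 -0.0219] yaw units 0.2869 err mm 239.2
```

```bash
python3 -m crank '0.095 -0.115 -0.003 0 1;0.095 -0.115 -0.003 0 1;0.095 -0.115 -0.003 0 1;0.095 -0.115 -0.003 0 1;0.095 -0.116 -0.003 0 1;0.095 -0.116 -0.003 0 1;0.095 -0.116 -0.003 0 1;0.095 -0.116 -0.003 0 1' && python3 -m crank '0 0 0 0.072 1;0 0 0 0.072 1;0 0 0 0.072 1;0 0 0 0.071 1;0 0 0 0 1;0 0 0 0 1'
python3 - <<'E'
from h import *
c=get("wrist")
for col in("yellow","white"):print([(int(a),ce,onz(c,ce,.03 if col=="yellow" else .038).round(4)) for a,ce,b in blobs(c[0],col,200)[0]])
t=get("top");d=get("scene")
for p in [b[1] for b in blobs(t[0],"blue",15,6)[0]]:
  for q in [b[1] for b in blobs(d[0],"blue",15,6)[0]]: print("blue",p,q,tri(t,p,d,q).round(3))
E
python3 plan.py 0.41 0.024 0.002 -24.4
```

```text
time: 22.05
ee_pos: [0.4089, 0.0246, 0.2001]
eef_rot: [0.698, 0.716, -0.0, -0.001]
ft_force: [-0.3, 0.7, -0.7]
width: 0.0872
grip_force: 0.0
time: 22.65
ee_pos: [0.4101, 0.0239, 0.2005]
eef_rot: [0.84, 0.543, -0.0, -0.0]
ft_force: [0.3, -0.2, -0.1]
width: 0.0869
grip_force: 0.0
[]
[(5188, array([109.5,  39.1]), array([0.3364, 0.1916, 0.038 ])), (2244, array([279.9, 103.3]), array([0.4409, 0.0901, 0.038 ])), (217, array([261.5, 161.3]), array([0.4065, 0.0524, 0.038 ]))]
blue [314.9 174.2] [284.6 257.9] [ 0.598 -0.117  0.109]
t 22.8 at [0.4103 0.024  0.2008] yang -24.3 w 0.087 F [-0.5  0.4 -0.5] j7 -0.49
 shift units [-7.00e-04 -1.10e-03  9.94e-01] yaw units 0.0013 err mm 198.8
```

```bash
python3 - <<'E'
from h import *
c=get("wrist");h=cv2.cvtColor(c[0],cv2.COLOR_BGR2HSV)
m=cv2.inRange(h[:240],(22,140,50),(36,255,255));n,l,st,ce=cv2.connectedComponentsWithStats(m)
print([(st[i],ce[i].round(1),onz(c,ce[i],.03).round(4)) for i in range(1,n) if st[i,4]>60])
m=cv2.inRange(h,(0,0,60),(180,80,255))
for r in(90,110,130,150,170):
  x=np.where(m[r,220:340])[0]+220;print(r,x.min() if len(x) else 0,x.max() if len(x) else 0)
E
```

```text
[(array([260, 177,  33,  23, 626], dtype=int32), array([276. , 188.3]), array([0.4077, 0.024 , 0.03  ]))]
90 258 303
110 258 302
130 257 300
150 257 299
170 256 298
```

```bash
python3 -m crank '0 -0.01 0.13 0.026 1;0 0 0.13 0 1;0 0 0.13 0 1;0 0 0.13 0 1;0 0 0.13 0 1;0 0 0.13 0 1;0 0 0.12 0 1;0 0 0.06 0 1;0 0 0.03 0 1;0 0 0 0 1' 5 && python3 -m crank '0 0 0 0 -1;0 0 0 0 -1;0 0 0 0 -1;0 0 0 0 -1;0 0 0 0 -1;0 0 0 0 -1;0 0 0 0 -1;0 0 0 0 -1;0 0 0 0 -1;0 0 0 0 -1' 3 && python3 -m crank '0 0 -0.05 0 -1;0 0 -0.08 0 -1;0 0 -0.1 0 -1;0 0 -0.1 0 -1;0 0 -0.1 0 -1;0 0 -0.1 0 -1;0 0 -0.1 0 -1;0 0 -0.1 0 -1;0 0 -0.1 0 -1;0 0 0 0 -1' 3
python3 plan.py 0.45 0.055 0.175 1.4;python3 - <<'E'
from h import *
c=get("wrist");h=cv2.cvtColor(c[0],cv2.COLOR_BGR2HSV)
m=cv2.inRange(h,(22,140,50),(36,255,255));n,l,st,ce=cv2.connectedComponentsWithStats(m)
print([(st[i],ce[i].round(1)) for i in range(1,n) if st[i,4]>60 and abs(ce[i][0]-279)<30])
E
```

```text
time: 23.85
ee_pos: [0.4086, 0.025, 0.0029]
eef_rot: [0.851, 0.525, -0.0, -0.0]
ft_force: [0.3, 0.4, 1.2]
width: 0.0869
grip_force: 0.0
time: 24.85
ee_pos: [0.4086, 0.0248, 0.003]
eef_rot: [0.851, 0.524, -0.0, 0.0]
ft_force: [-0.6, -0.4, 0.5]
width: 0.0318
grip_force: 3.0
time: 25.85
ee_pos: [0.4099, 0.0252, 0.1716]
eef_rot: [0.851, 0.525, 0.002, 0.001]
ft_force: [-0.3, 1.0, -1.6]
width: 0.0319
grip_force: 4.2
t 25.85 at [0.4099 0.0252 0.1716] yang -26.7 w 0.0319 F [-0.3  1.  -1.6] j7 -0.55
 shift units [ 0.2232  0.1122 -0.0161] yaw units -0.3124 err mm 50.1
[(array([ 245,  245,   71,   23, 1217], dtype=int32), array([279.2, 256.7]))]
```

```bash
python3 -m crank '0.074 0.037 0 0 -1;0.074 0.037 0 0 -1;0.074 0.037 0 0 -1;0 0 0 -0.078 -1;0 0 0 -0.078 -1;0 0 0 -0.078 -1;0 0 0 -0.078 -1;0 0 0 0 -1' 3 && python3 -m crank '0 0 0.1 0 -1;0 0 0.05 0 -1;0 0 -0.05 0 -1;0 0 -0.1 0 -1;0 0 0.02 0 -1;0 0 0 0 -1;0 0 0 0 -1' 3
python3 plan.py 0.596 0.055 0.17 1.4;python3 - <<'E'
from h import *
c=get("wrist");h=cv2.cvtColor(c[0],cv2.COLOR_BGR2HSV);d=get("scene")
cv2.imwrite("pics/w6.png",np.hstack([c[0][60:420,100:460],cv2.resize(d[0][140:320,180:360],None,fx=2,fy=2)]))
m=cv2.inRange(h,(22,140,50),(36,255,255));n,l,st,ce=cv2.connectedComponentsWithStats(m)
print([(st[i],ce[i].round(1)) for i in range(1,n) if st[i,4]>60 and abs(ce[i][0]-279)<30])
E
```

```text
time: 26.7
ee_pos: [0.4478, 0.0546, 0.1681]
eef_rot: [0.698, 0.716, -0.0, -0.001]
ft_force: [-0.8, -0.0, -1.3]
width: 0.0319
grip_force: 3.9
time: 27.4
ee_pos: [0.4482, 0.0545, 0.1649]
eef_rot: [0.699, 0.715, -0.0, -0.0]
ft_force: [-0.2, -0.2, -0.6]
width: 0.0318
grip_force: 3.0
t 27.4 at [0.4482 0.0545 0.1649] yang 1.3 w 0.0318 F [-0.2 -0.2 -0.6] j7 -0.22
 shift units [-0.0141  0.7388 -0.0255] yaw units -0.0011 err mm 147.9
[(array([ 241,  217,   77,   51, 2929], dtype=int32), array([278.6, 246.7]))]
```

View pics/w6.png

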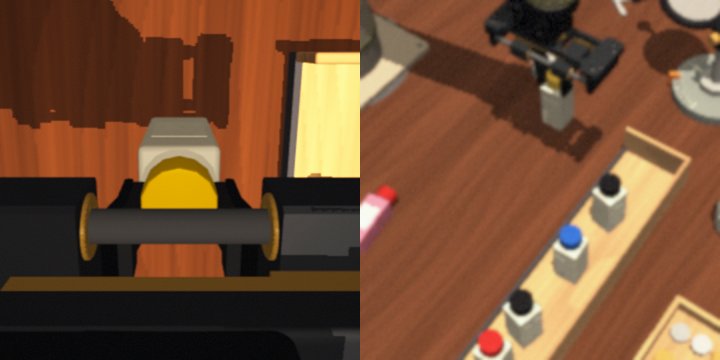

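Yellow hangs upright, and blue and red stand on the board between and beside the black caps. Place yellow in the left slot.

```bash
python3 -m crank '-0.002 0.07 0 0 -1;-0.002 0.12 0 0 -1;-0.002 0.13 0 0 -1;-0.002 0.13 0 0 -1;-0.002 0.13 0 0 -1;-0.002 0.1 0 0 -1;-0.002 0.06 0 0 -1;0 0 0 0 -1' 3 && python3 -m crank '0 0 0.1 0 -1;0 0 0.1 0 -1;0 0 0.1 0 -1;0 0 0.03 0 -1;0 0 0.01 0 -1;0 0 0 0 -1;0 0 0.01 0 -1;0 0 0.01 0 -1;0 0 0 0 -1' 3 && python3 plan.py 0.596 0.055 0.0945 1.4
```

```text
time: 28.3
ee_pos: [0.5972, 0.0551, 0.1641]
eef_rot: [0.699, 0.715, 0.0, -0.001]
ft_force: [-0.5, 0.5, -2.2]
width: 0.0319
grip_force: 3.0
time: 29.2
ee_pos: [0.5975, 0.055, 0.0945]
eef_rot: [0.699, 0.715, 0.001, 0.001]
ft_force: [-0.5, -1.5, 6.3]
width: 0.0319
grip_force: 7.4
t 29.2 at [0.5975 0.055  0.0945] yang 1.3 w 0.0319 F [-0.5 -1.5  6.3] j7 -0.42
 shift units [ 0.0001 -0.0075 -0.0001] yaw units -0.001 err mm 1.5
```

```bash
python3 -m crank '0 0 0.01 0 -1;0 0 0 0 -1;0 0 -0.016 0 -1;0 0 0 0 -0.5;0 0 0 0 -0.2;0 0 0 0 0;0 0 0 0 0.2;0 0 0 0 0.5;0 0 0 0 0.5' && python3 -m crank '0 0 -0.05 0 0.6;0 0 -0.1 0 1;0 0 -0.12 0 1;0 0 -0.15 0 1;0 0 -0.15 0 1;0 0 -0.15 0 1;0 0 -0.1 0 1;0 0 0 0 1'
python3 - <<'E'
from h import *
t=get("top");d=get("scene")
for col in("red","blue"):
    for p in [b[1] for b in blobs(t[0],col,15,6)[0]]:
        for q in [b[1] for b in blobs(d[0],col,15,6)[0]]:
            X=tri(t,p,d,q)
            if np.linalg.norm(proj(t,X)-p)<2.5 and -0.01<X[2]<.2: print(col,X.round(3))
print([(ce,onz(d,ce,.112).round(3)) for a,ce,b in blobs(d[0],"yellow",15,20)[0] if ce[0]<340])
E
python3 plan.py 0.441 0.3634 0.23 74.1
```

```text
time: 30.1
ee_pos: [0.5962, 0.0551, 0.0938]
eef_rot: [0.699, 0.715, -0.0, -0.0]
ft_force: [-0.7, 0.8, 0.0]
width: 0.0585
grip_force: 0.0
time: 30.9
ee_pos: [0.5975, 0.0558, 0.2618]
eef_rot: [0.699, 0.715, 0.002, 0.002]
ft_force: [-0.1, 0.5, -0.4]
width: 0.0872
grip_force: 0.0
red [ 0.606 -0.3    0.11 ]
red [ 0.251 -0.377  0.021]
blue [ 0.598 -0.117  0.109]
[(array([317.5, 214.3]), array([0.592, 0.059, 0.112]))]
t 31.0 at [0.5964 0.0552 0.2583] yang 1.3 w 0.087 F [-1.2  0.6 -0.9] j7 -0.34
 shift units [ 1.5588 -0.7406  0.141 ] yaw units -0.8084 err mm 346.3
```

Yellow stands too. Now to the magnifier ball.

```bash
python3 -m crank '0.156 -0.074 0.004 0 1;0.156 -0.074 0.004 0 1;0.156 -0.074 0.004 0 1;0.156 -0.074 0.004 0 1;0.156 -0.074 0.004 0 1;0.156 -0.074 0.004 0 1;0.156 -0.074 0.004 0 1;0.156 -0.074 0.004 0 1;0.156 -0.074 0.004 0 1;0.155 -0.074 0.004 0 1' && python3 -m crank '0 0 0 -0.09 1;0 0 0 -0.09 1;0 0 0 -0.09 1;0 0 0 -0.09 1;0 0 0 -0.09 1;0 0 0 -0.09 1;0 0 0 -0.09 1;0 0 0 -0.09 1;0 0 0 -0.089 1;0 0 0 0 1'
python3 - <<'E'
from h import *
c=get("wrist");cv2.imwrite("pics/w7.png",c[0])
t=get("top");d=get("scene")
print([(int(a),ce,b,onz(c,ce,.188).round(4)) for a,ce,b in blobs(c[0],"red",200)[0]])
for p in [b[1] for b in blobs(t[0],"red",15,6)[0]]:
        for q in [b[1] for b in blobs(d[0],"red",15,6)[0]]:
            X=tri(t,p,d,q)
            if X[1]>.2 and np.linalg.norm(proj(t,X)-p)<2.5: print(X.round(4))
E
python3 plan.py 0.441 0.3634 0.1675 74.1
```

```text
time: 32.0
ee_pos: [0.4401, 0.364, 0.2489]
eef_rot: [0.699, 0.715, -0.001, -0.0]
ft_force: [1.5, 0.8, 0.1]
width: 0.0871
grip_force: 0.0
time: 33.0
ee_pos: [0.4409, 0.3629, 0.2489]
eef_rot: [0.137, 0.991, -0.001, -0.001]
ft_force: [-0.6, -0.2, -1.3]
width: 0.087
grip_force: 0.0
[(1557, array([280.4, 223.4]), array([259, 202,  44,  43], dtype=int32), array([0.442 , 0.3636, 0.188 ]))]
t 33.15 at [0.441  0.3632 0.2496] yang 73.9 w 0.0871 F [-1.  -0.3 -0.3] j7 0.21
 shift units [2.000e-04 1.100e-03 4.105e-01] yaw units -0.002 err mm 82.1
```

View pics/w7.png

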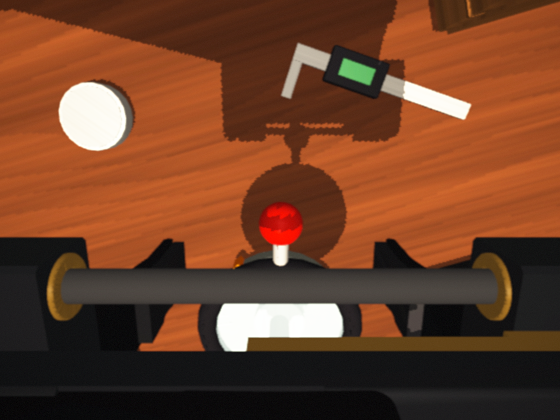

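The ball is centred at (280,223) between the fingers, with the stem running straight down the image, so the head points along tool +x. Next: descend, pinch, then swivel by about 35.8°.

```bash
python3 -m crank '0 0 0.1 0 1;0 0 0.1 0 1;0 0 0.1 0 1;0 0 0.07 0 1;0 0 0.04 0 1;0 0 0 0 1' 15 && python3 -m crank '0 0 0 0 -1;0 0 0 0 -1;0 0 0 0 -1;0 0 0 0 -1;0 0 0 0 -1;0 0 0 0 -1;0 0 0 0 -1;0 0 0 0 -1;0 0 0 0 -1' 15 && python3 -m crank '-0.0016 -0.05 0 -0.04 -1;-0.0016 -0.05 0 -0.04 -1;-0.0016 -0.05 0 -0.04 -1;-0.0016 -0.05 0 -0.04 -1;-0.0016 -0.05 0 -0.04 -1;-0.0016 -0.05 0 -0.04 -1;-0.0016 -0.05 0 -0.04 -1;-0.0016 -0.05 0 -0.04 -1;-0.0016 -0.05 0 -0.04 -1;-0.0016 -0.05 0 -0.04 -1' 15
python3 plan.py 0.445 0.264 0.1675 109.9
```

```text
time: 33.75
ee_pos: [0.441, 0.3631, 0.1675]
eef_rot: [0.138, 0.99, -0.0, -0.0]
ft_force: [-0.1, 0.0, 0.4]
width: 0.087
grip_force: 0.0
time: 34.65
ee_pos: [0.4413, 0.3635, 0.1682]
eef_rot: [0.138, 0.99, 0.0, 0.0]
ft_force: [0.6, 0.1, -0.7]
width: 0.0263
grip_force: 15.0
time: 35.65
ee_pos: [0.4441, 0.2647, 0.1681]
eef_rot: [-0.176, 0.984, -0.0, -0.001]
ft_force: [-4.3, -1.3, 2.8]
width: 0.0263
grip_force: 15.0
t 35.65 at [0.4441 0.2647 0.1681] yang 110.3 w 0.0263 F [-4.3 -1.3  2.8] j7 0.92
 shift units [-0.0031 -0.0051  0.0032] yaw units 0.0046 err mm 1.4
```

```bash
python3 -m crank '-0.0096 0 -0.0381 0 -1;-0.0114 0 -0.0376 0 -1;-0.0131 0 -0.037 0 -1;-0.0149 0 -0.0364 0 -1;-0.0166 0 -0.0356 0 -1;-0.0183 0 -0.0348 0 -1;-0.02 0 -0.0339 0 -1;-0.0215 0 -0.0329 0 -1;-0.023 0 -0.0318 0 -1;-0.0245 0 -0.0307 0 -1' 15 && python3 -m crank '0 0 0 0 -1;0 0 0 0 -1'
python3 - <<'E'
from h import *
t=get("top");d=get("scene")
print([b[1:] for b in blobs(t[0],"red",8,8)[0]],[b[1:] for b in blobs(d[0],"red",8,8)[0]])
M=R.from_quat(read_state()["eef_rot"]).as_matrix();b=read_state()["ee_pos"]-.019*M[:,2]
v=b-[.597,.319,.15];print(b,np.linalg.norm(v),np.degrees([np.arctan2(v[1],v[0])%(2*np.pi),np.arcsin(v[2]/.165)]))
E
python3 plan.py 0.478 0.276 0.237 109.9
```

```text
time: 36.65
ee_pos: [0.4767, 0.2767, 0.2381]
eef_rot: [-0.175, 0.985, -0.001, -0.001]
ft_force: [-3.8, -3.5, -0.1]
width: 0.0263
grip_force: 15.0
time: 36.85
ee_pos: [0.4771, 0.2773, 0.2386]
eef_rot: [-0.175, 0.985, -0.0, -0.0]
ft_force: [-4.1, -3.4, 5.7]
width: 0.0268
grip_force: 15.0
[(array([369.2, 174.8]), array([365, 171,   9,   9], dtype=int32)), (array([385.6, 283.4]), array([381, 279,  10,   9], dtype=int32))] [(array([244.8, 310.8]), array([239, 305,  12,  13], dtype=int32)), (array([137.4, 276.9]), array([134, 272,   9,  11], dtype=int32)), (array([193.6, 236.3]), array([188, 233,  11,   9], dtype=int32))]
[0.47713148 0.27726992 0.25764203] 0.16642316050026643 [199.1946486   40.72097653]
t 36.95 at [0.4771 0.2773 0.2386] yang 110.1 w 0.0266 F [-3.7 -4.1  6.6] j7 0.95
 shift units [-0.0019 -0.0074  0.0082] yaw units 0.0024 err mm 2.2
```

```bash
python3 -m crank '0 -0.005 0.003 0 -1;0 0 0 0 -1;0 0 0 0 0;0 0 0 0 0.5;0 0 0 0 1;0 0 0 0 1;0 0 0 0 1;0 0 0 0 1' && python3 -m crank '0 0 -0.08 0 1;0 0 -0.12 0 1;0 0 -0.12 0 1;0 0 -0.12 0 1;0.15 0 -0.1 0 1;0.2 0 0 0 1;0.2 0 0 0 1;0 0 0 0 1;0 0 0 0 1'
python3 - <<'E'
from h import *
t=get("top");d=get("scene");w=get("wrist")
cv2.imwrite("pics/e1.png",np.hstack([cv2.resize(d[0][90:330,180:440],(520,480)),cv2.resize(t[0][140:220,150:240],None,fx=3,fy=3)[:240].repeat(2,0)]))
for p in [b[1] for b in blobs(t[0],"red",8,8)[0]]:
        for q in [b[1] for b in blobs(d[0],"red",8,8)[0]]:
            X=tri(t,p,d,q)
            if X[1]>.2 and np.linalg.norm(proj(t,X)-p)<3:
                v=X-[.597,.319,.15];print(X.round(4),np.linalg.norm(v),np.degrees([np.arctan2(v[1],v[0])%(2*np.pi),np.arcsin(v[2]/np.linalg.norm(v))]))
E
python3 plan.py 0.478 0.276 0.237 109.9
```

```text
time: 37.75
ee_pos: [0.4778, 0.276, 0.2373]
eef_rot: [-0.175, 0.985, -0.0, 0.0]
ft_force: [-1.1, 0.3, -1.0]
width: 0.067
grip_force: 0.0
time: 38.65
ee_pos: [0.4009, 0.2444, 0.3515]
eef_rot: [-0.178, 0.984, -0.004, -0.002]
ft_force: [0.1, -0.4, 0.4]
width: 0.0872
grip_force: 0.0
t 38.8 at [0.401  0.2445 0.3504] yang 110.6 w 0.0868 F [ 0.5  0.6 -0.7] j7 1.3
 shift units [-0.4203  0.0128  0.5636] yaw units 0.0073 err mm 140.6
```

View pics/e1.png

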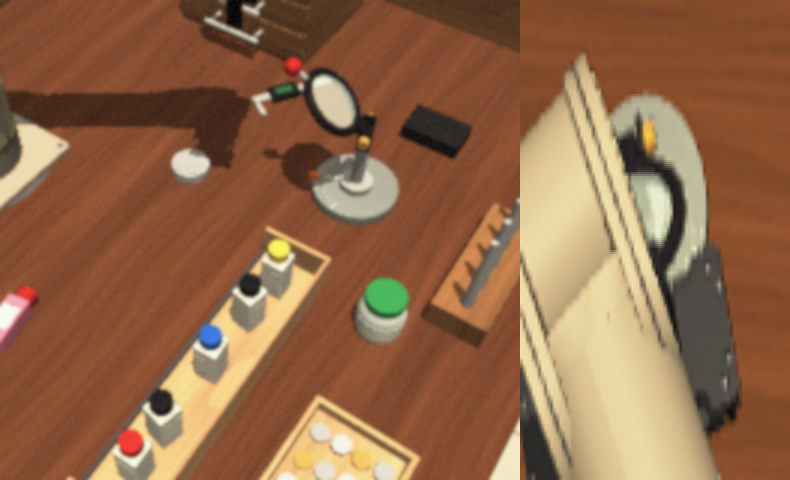

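In the scene view all five bottles stand on the board: caps yellow, black, blue, black, red. The magnifier head is raised, with the pointer near the orange clip. I'll move the arm aside so the top camera can check the angles.

```bash
python3 -m crank '0.06 -0.22 0 0 1;0.06 -0.22 0 0 1;0.06 -0.22 0 0 1;0.06 -0.22 0 0 1;0.06 -0.22 0 0 1;0.06 -0.22 0 0 1;0.06 -0.22 0 0 1;0.06 -0.22 0 0 1;0.06 -0.22 0 0 1;0 0 0 0 1'
python3 - <<'E'
from h import *
t=get("top");d=get("scene")
cv2.imwrite("pics/e2.png",np.hstack([cv2.resize(d[0][130:230,300:400],(400,400),interpolation=cv2.INTER_CUBIC),cv2.resize(t[0][140:240,150:250],(400,400),interpolation=cv2.INTER_CUBIC)]))
for p in [b[1] for b in blobs(t[0],"red",8,8)[0]]:
        for q in [b[1] for b in blobs(d[0],"red",8,8)[0]]:
            X=tri(t,p,d,q)
            if X[1]>.2 and np.linalg.norm(proj(t,X)-p)<3:
                v=X-[.597,.319,.15];print(p,q,X.round(4),np.linalg.norm(v),np.degrees([np.arctan2(v[1],v[0])%(2*np.pi),np.arcsin(v[2]/np.linalg.norm(v))]))
# predicted pixels of pointer tip / clip
for n,c,o in(("top",t,(150,140)),("scene",d,(300,130))):
    for az in(199.5,):
        a=np.radians(az);u=np.array([np.cos(a),np.sin(a)])
        print(n,[((proj(c,np.r_[np.array([.597,.319])+r*u,z])-o)*4).round(0) for r,z in((.0,.022),(.054,.026),(.071,.026))])
E
```

```text
time: 39.8
ee_pos: [0.4375, -0.1655, 0.3501]
eef_rot: [-0.175, 0.985, 0.0, -0.006]
ft_force: [-0.7, 0.9, -0.8]
width: 0.0871
grip_force: 0.0
[188.6 193.7] [325.9 122.4] [0.4746 0.2772 0.2553] 0.16680182118181228 [198.84826793  39.15553463]
top [array([164., 142.]), array([179., 197.]), array([184., 215.])]
scene [array([230., 207.]), array([169., 192.]), array([150., 188.])]
```

View pics/e2.png

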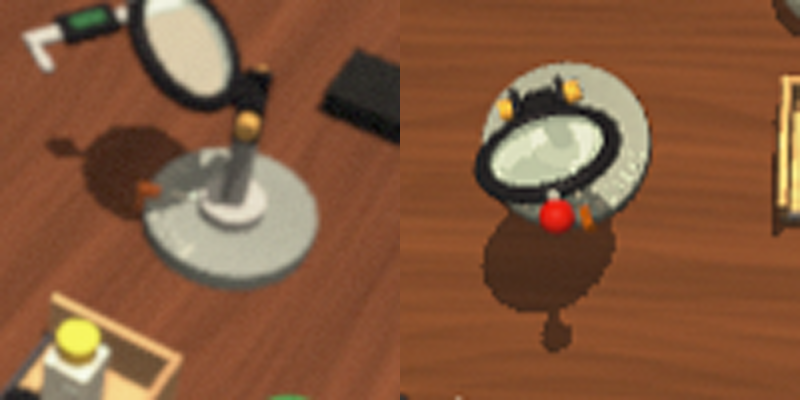

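The head reads azimuth 198.8° against the clip at about 199.9°, and tilt 39°. Both are well inside tolerance, and the scene picture shows the pointer line ending on the clip at (149,190). Handing in.

```bash
python3 -c "
from bench import workorder
print(workorder.close_job())"
```

```text
the job is handed in; nothing more can be done
None
```

I handed the job in, with no verdict returned: by my last pictures the red, blue and yellow bottles stand on the board beside both black-capped ones, the magnifier points about 1° off the orange mark and tilts about 39°, and the arm touches nothing.

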